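# Push a spoiled cast under the spring flap of the plaster scrap box

## Robot

A 7-joint arm with a two-finger parallel gripper is mounted at the origin on the work surface. World frame = base frame: x ahead of the robot, y to its left, z up, the work surface at z = 0. Lengths are in m, angles in rad, forces in N, time in s.
With the tool pointing down it reaches from about 0.425 to 0.925 m from the base axis. Payload 6.8 kg.
Tool frame: the origin (TCP) lies midway between the tips of the shut fingers; the grasp point (between the pads) lies 19 mm behind it (robot.tcp_to_grasp is the distance from the TCP to the grasp point, in m); z points along the fingers, y is the direction in which the jaws open and shut (so a half turn about z gives the same grasp; the last joint's range is limited). The gripper opens to 85 mm and grips with 20 to 120 N. Pads are 22 mm wide; open, the fingers measure 114 mm over their backs; the gripper's body (76 mm by 85 mm) begins 54 mm behind the grasp point. The pads swing forward as they close: fully open they stand 13 mm farther back than shut.
Start: joints at [1.162, 0.477, 0.022, 1.555, -0.011, 1.109, -0.083], TCP at [0.2, -0.645, 0.231] pointing down, gripper open.
Joint ranges: [-2.96, 2.96], [-0.34, 2.1], [-1.41, 1.46], [0.24, 2.44], [-1.37, 4.51], [0.17, 1.92], [-2.96, 2.96]. Speed limits (rad/s): [2.39, 2.39, 3.14, 3.14, 3.14, 3.14, 3.14].

## Interface

Orientations are given as a rotation vector (axis times angle).
In Python, from rig import readout, capture, camera_info, order, recognise, spot_point, robot gives the robot as it stands.
- The arm moves only by the tool servo_tool, never from a script. Its argument "targets" is a list of rows, each a list of 4 numbers: the shift along the world's x, y, z in mm, then the turn about the world's z in degrees. A call has 1 to 10 rows; each row is the pose to reach, as a shift and turn from the pose measured when the call began; what a row does not reach only later rows make up. A row lasts 1/8 s, in which the tool goes at most 62.5 mm and 10.7 degrees, less where a joint would pass 70% of its speed; a pose out of reach is approached as far as the arm can. A call with a gripper value outside its range is refused whole. "fingers" is the closure in counts, from 0 (fully open) to 255 (shut), set as the call begins (left out, the last holds). The fingers move at their own pace and stop on an object; "newtons" is the grip in N (left out, the last holds). Time passes only in rows, so rows that repeat a pose let the fingers close. It gives the time, the measured TCP pose, the force and the opening at its end, in the units of the state.
- readout.state(): the state, without advancing time (a new reading comes with each control period).
- capture(name): name is "scene" or "top" or "wrist"; returns the picture (384x512x3 uint8, red, green, blue); there is no depth.
- camera_info(name): a dict with "mtx" (3x3 intrinsics, pixels), "world_from_camera" (4x4, takes a point from camera to world coordinates); the wrist camera has in their place "hand_eye" (4x4, takes a point from camera to tool coordinates, whose origin is the TCP and whose axes are the flange's). Camera axes: x right, y down, z forward; pixel columns grow to the right and rows downward; lengths in m; the calibration is good to about 2 mm. A picture is of the moment at which its call begins: read the wrist's pose just before it. camera_info takes no time and is no camera call.
- order.close_job(): hands the job in, once; it reports no verdict.
Trained networks look in the newest picture that a camera, given by its name, has taken for a name from the list of things; names that differ only in an ending like _2 or _b are one class to them, and where a whole thing is asked for, a point or a joint stands for the part that bears it (a point fixed in the world has none). Each returns a list of dicts, best first, with "confidence" (0 to 1); they miss things now and then, are a little off and sometimes report something else, mostly with a low value. They report only what shows in the picture. A call takes as long as a camera call. They do not tell look-alikes from the thing itself.
- recognise(camera, target): "point" ([x, y, z] in m, in the coordinates of the camera as it stood for that picture, good to about 4 mm: the middle of the surface that is visible of it).
- spot_point(camera, target): "point" ([x, y, z] in m, in the coordinates of the camera as it stood for that picture, good to about 4 mm: a listed point, or the origin of a listed thing).
The state is a dict: "clock": time; "joint_pos": joint angles; "joint_velocities": joint speeds; "tau": joint torques, N m; "ee_pos": TCP position; "tool_rot": TCP orientation; "ft_force": force on the tool from outside, world axes, zero at the start; "wrist_torque": the same for the moment, N m; "opening": finger opening in m.
Only numpy, scipy, OpenCV 4.12 (cv2) and the standard library are available. Lean on these libraries where they do the work, as an engineer would, in place of code of your own. Each camera call takes 0.05 s, during which the arm holds its last target. There are 200 camera calls.

## Task

Throw away the spoiled stone cast that lies on top of the plaster scrap box: hold the box's spring-closed flap open with one fingertip (its finger lever, pushed away from you, lifts it) and with the other fingertip push the cast along the top, under the flap, until it drops through the hole. Keep the flap open until the cast has dropped in, then let it close and take the hand away. Only slide the cast, gently, never pinch it or pick it up, and leave the dappen dish, the flask, the shade guide and the impression tray where they are.

Things in the scene. Friction and masses are not known exactly. Their poses are not given: they have to be found in the camera images.
- scrap_box: Plaster scrap box, fixed: low sheet-steel box 250 (x) by 190 (y) by 62 mm high. Origin: centre of its underside, on the bench; x points away from the operator, y left, z up; turned by up to 0.3 rad. Its flat top, 62 mm up, is a shelf, with a rim 6 mm high and 4 mm wide along the left and right edges. Inside it is empty, floor at 6 mm. The flap covers a hole in the top.
- drop_hole (a point): Middle of the rectangular drop hole, level with the top: box x = +29, y = 0, z = 62 mm. The hole is 38 mm along x (from +10 to +48) and 68 mm along y (-34 to +34). The shut flap lies flat over it.
- flap_hinge (a point): Middle of the flap's hinge line, at the hole's far side: box x = +50, y = 0, z = 66 mm; the line runs along the box's y. The flap is a steel plate 42 mm (x) by 72 mm (y), 3 mm thick; its near edge (box x = +8 mm when shut) swings up and away from the operator. That edge must be more than 19 mm up for the cast to pass.
- flap (a joint): Opening angle of the flap in rad: 0 shut, flat over the hole; stop at 1.35. A spring always closes it (0.08 N m shut, 0.15 N m fully open: 2 to 5 N at the lever bar); it never stays open by itself. It opens upward only, so the cast cannot push it open.
- lever_bar (a point): On the level bar of the flap's finger lever, 8 mm steel rod in one piece with the flap. An arm rises from the hinge's left end (box y = +40), 40 mm long, leaning 35 deg to the operator; at its top the bar runs left to y = +79; this point: y = +58, x = +27, z = 99 mm, shut. Pushed to box +x it swings up the flap: x = +50 at 0.61 rad, +70 at 1.13; z 96 to 106. Free room below the bar.
- cast: Spoiled stone cast, loose: white plaster block 24 (x) by 38 (y) by 14 mm high, with three tooth crowns in a row on top, 19 mm high in all; 22 to 45 g. Origin: centre of its underside. It lies on the shelf, on the operator's side of the flap, within 8 mm of the hole's middle line, centre 32 to 70 mm before the hole; one long side faces the flap, one the operator, square to 0.2 rad.
- dappen_dish: Squat amber glass dappen dish, 37 mm across, 24 mm high, standing loose on the shelf near its right edge, beside the flap. Origin: centre of its underside. To be left alone.
- denture_flask: Brass denture flask, about 86 by 103 mm, 70 mm high, standing on the bench left of the box. Origin: centre of its underside. To be left alone.
- shade_guide: Shade guide: a row of blue plastic tabs in a steel holder, 42 by 150 mm, 71 mm high, on the bench behind the box. Origin: centre of its underside. To be left alone.
- impression_tray: Chrome perforated horseshoe impression tray with a flat handle, about 65 mm wide, 16 mm high, lying on the white enamel turntable (210 mm across, top 30 mm above the bench) to the right of the box. Origin: centre of its underside. To be left alone.
Not all that is in view belongs to the job. Of the things like the cast, leave any that is green; of the rest the larger one is meant.

How it is judged:
By the outcome, as a careful person would: the job done as asked, in the order asked, and still so for the second after the job is handed in, with the robot touching nothing.
It also fails if it takes over 51 s, if anything falls off the work surface, if the arm or the gripper's body presses on something with over 40 N, if the wrist force passes 120 N, or if a joint passes its speed limit or range.

## Working session

There is one attempt and no reset: what is moved stays moved. The work goes in short steps, Python scripts to look and compute and a tool call to move; the robot and the scene stay as the last step left them, time stands still between calls to the robot, and variables do not carry over. Pictures are saved under pics/ and viewed, about 8 in all and at most 12, crops included, and the job is handed in when it is done.

Besides the shell and the picture viewer there is one more tool, called after "Call:" by a JSON object that holds its "op" and its "data". servo_tool: Moves the arm, as the interface text tells. Its arguments: {"type":"object","properties":{"targets":{"type":"array","items":{"type":"array","items":{"type":"number"}}},"fingers":{"type":"number"},"newtons":{"type":"number"}},"required":["targets"]}

```bash
mkdir -p pics; ls
cat > h.py <<'E'
from rig import readout, capture, camera_info, order, recognise, spot_point, robot
import numpy as np, cv2
from scipy.spatial.transform import Rotation as R
def snap(n,f):
    s=readout.state(); im=capture(n); cv2.imwrite('pics/'+f,im[:,:,::-1]); return s,im
def wfc(n,s=None):
    c=camera_info(n)
    if n!='wrist': return np.array(c['world_from_camera'])
    T=np.eye(4);T[:3,:3]=R.from_rotvec(s['tool_rot']).as_matrix();T[:3,3]=s['ee_pos'];return T@np.array(c['hand_eye'])
def W(T,p): return (T@np.append(p,1))[:3]
def px(n,T,p):
    q=np.linalg.inv(T)@np.append(p,1);u=np.array(camera_info(n)['mtx'])@q[:3];return u[:2]/u[2]
def ray(n,T,u,z):
    d=T[:3,:3]@np.linalg.inv(camera_info(n)['mtx'])@np.array([*u,1]);return T[:3,3]+d*(z-T[2,3])/d[2]
E
python3 - <<'E'
from h import *
for n in('scene','top'):
    s,im=snap(n,n+'.png');T=wfc(n)
    for t in['scrap_box','drop_hole','flap_hinge','lever_bar','cast','dappen_dish','denture_flask','shade_guide','impression_tray']:
        for d in spot_point(n,t)[:4]:
            w=W(T,d['point']);print(n,t,round(d['confidence'],2),w.round(3),px(n,T,w).round())
a=cv2.imread('pics/scene.png');b=cv2.imread('pics/top.png')
cv2.imwrite('pics/both.png',cv2.resize(np.vstack([a,b]),None,fx=.78,fy=.78)) 
s=readout.state();print({k:np.round(v,3) for k,v in s.items()})
E
```

```text
pics
scene scrap_box 0.67 [ 0.556  0.011 -0.   ] [279. 211.]
scene drop_hole 0.56 [0.579 0.001 0.061] [273. 202.]
scene drop_hole 0.21 [ 0.579 -0.073  0.062] [245. 195.]
scene flap_hinge 0.63 [ 0.604 -0.003  0.065] [269. 207.]
scene flap_hinge 0.27 [0.581 0.001 0.062] [273. 202.]
scene lever_bar 0.77 [0.592 0.054 0.097] [294. 201.]
scene cast 0.61 [0.478 0.179 0.002] [348. 204.]
scene cast 0.59 [0.497 0.017 0.068] [288. 178.]
scene cast 0.47 [ 0.35   0.016 -0.001] [300. 160.]
scene cast 0.16 [0.596 0.193 0.   ] [345. 240.]
scene dappen_dish 0.77 [ 0.579 -0.074  0.059] [245. 195.]
scene denture_flask 0.86 [ 0.597  0.194 -0.002] [345. 241.]
scene shade_guide 0.73 [ 0.741 -0.024 -0.   ] [244. 265.]
scene impression_tray 0.85 [ 0.599 -0.373  0.036] [139. 181.]
top scrap_box 0.66 [ 0.552  0.005 -0.003] [225. 208.]
top drop_hole 0.93 [ 0.581 -0.001  0.06 ] [227. 191.]
top drop_hole 0.47 [0.495 0.02  0.061] [217. 229.]
top flap_hinge 0.73 [ 0.598 -0.007  0.063] [229. 183.]
top lever_bar 0.78 [0.594 0.054 0.093] [201. 182.]
top cast 0.54 [0.477 0.179 0.002] [150. 241.]
top cast 0.52 [0.345 0.019 0.001] [219. 298.]
top cast 0.5 [0.493 0.021 0.061] [217. 230.]
top dappen_dish 0.69 [ 0.57  -0.073  0.064] [259. 195.]
top shade_guide 0.95 [ 0.742 -0.016  0.003] [234. 131.]
top impression_tray 0.71 [ 0.596 -0.368  0.029] [383. 186.]
top impression_tray 0.21 [0.492 0.019 0.061] [218. 231.]
{'clock': np.float64(1.0), 'joint_pos': array([ 1.162,  0.477,  0.022,  1.555, -0.011,  1.109, -0.083]), 'joint_velocities': array([ 0.001,  0.001,  0.002, -0.001,  0.001,  0.001, -0.001]), 'tau': array([-1.0000e-03, -5.9635e+01,  1.6070e+00, -2.8155e+01,  1.3000e-02,
        2.0000e-03, -0.0000e+00]), 'ee_pos': array([ 0.2  , -0.645,  0.231]), 'tool_rot': array([ 3.106,  0.471, -0.   ]), 'ft_force': array([0.212, 0.338, 0.023]), 'wrist_torque': array([-0.037, -0.013, -0.009]), 'opening': np.float64(0.085)}
```

Run:
```python
from h import *
b=cv2.imread('pics/top.png')[100:310,120:310];a=cv2.imread('pics/scene.png')[140:290,200:380]
a=cv2.resize(a,(400,333),interpolation=3);b=cv2.resize(b,(400,442),interpolation=3)
c=np.zeros((442,800,3),np.uint8);c[:,:400]=b;c[:333,400:]=a;cv2.imwrite('pics/v1.png',c)
```

```text
(no output)
```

View pics/v1.png

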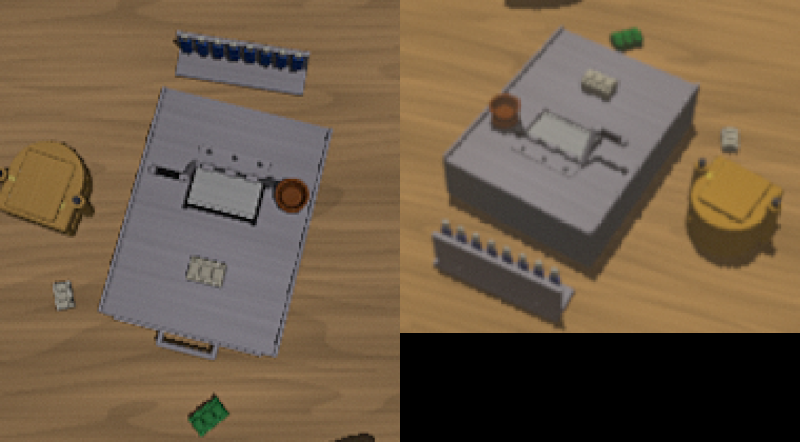

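View pics/both.png

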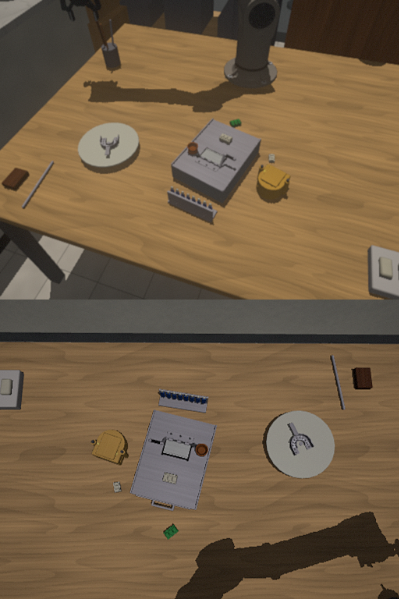

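Run:
```python
from h import *
print(np.round(camera_info('wrist')['hand_eye'],3),np.round(camera_info('wrist')['mtx'],0))
T=wfc('top')
P=[ray('top',T,(120+x/2.105,100+y/2.105),.065) for x,y in[(165,88),(330,128),(277,355),(100,312)]]
P=np.array(P);print(P.round(4),P.mean(0));d=P[0]+P[1]-P[2]-P[3];print(np.arctan2(d[1],d[0]),[np.linalg.norm(P[i]-P[i-1]) for i in range(4)])
```

```text
[[-0.    -0.957 -0.29   0.076]
 [ 1.     0.    -0.001 -0.001]
 [ 0.001 -0.29   0.957 -0.143]
 [ 0.     0.     0.     1.   ]] [[281.   0. 255.]
 [  0. 281. 191.]
 [  0.   0.   1.]]
[[ 0.6945  0.0632  0.065 ]
 [ 0.6488 -0.1145  0.065 ]
 [ 0.4088 -0.0541  0.065 ]
 [ 0.4549  0.127   0.065 ]] [0.55174999 0.00540484 0.065     ]
-0.25340545085920946 [np.float64(0.24790082195624985), np.float64(0.18348420032545823), np.float64(0.24749740363640294), np.float64(0.1868830373382739)]
```

Call:
{"op": "servo_tool", "data": {"targets": [[45,45,30,10],[90,90,50,20],[135,135,60,30],[180,180,60,40],[225,225,60,50],[265,270,60,60],[300,315,60,70],[310,360,60,80],[310,410,60,90],[300,460,60,100]], "fingers": 255, "newtons": 20}}

```text
clock: 2.25
ee_pos: [0.5004, -0.1827, 0.2913]
tool_rot: [1.627, 2.687, 0.001]
ft_force: [0.3, 0.6, 1.0]
opening: 0.0
```

Call:
{"op": "servo_tool", "data": {"targets": [[-10,50,0,10],[-20,100,0,20],[-30,150,0,30],[-40,180,0,40],[-45,190,0,48],[-45,190,0,48],[-45,190,0,48]]}}

```text
clock: 3.12
ee_pos: [0.4557, 0.0064, 0.2914]
tool_rot: [0.399, 3.116, 0.001]
ft_force: [-0.1, -0.9, 0.5]
opening: -0.0002
```

Run:
```python
from h import *
s,im=snap('wrist','w1.png');T=wfc('wrist',s)
print(s['clock'],np.round(s['ee_pos'],4),np.round(s['tool_rot'],3),np.round(s['ft_force'],2),s['opening'])
for t in['scrap_box','drop_hole','flap_hinge','lever_bar','cast','dappen_dish']:
    for d in spot_point('wrist',t)[:3]:
        w=W(T,d['point']);print(t,round(d['confidence'],2),w.round(4),px('wrist',T,w).round())
```

```text
3.125 [0.4557 0.0064 0.2914] [3.990e-01 3.116e+00 1.000e-03] [-0.08 -0.92  0.54] -0.00020996313973264112
scrap_box 0.93 [ 0.5543  0.0063 -0.0036] [268. 211.]
drop_hole 0.8 [ 0.5871 -0.001   0.0641] [271. 249.]
flap_hinge 0.83 [ 0.6051 -0.0027  0.064 ] [273. 259.]
lever_bar 0.6 [0.5984 0.0526 0.0965] [312. 259.]
cast 0.81 [0.346  0.0189 0.0036] [242.  79.]
cast 0.72 [0.5026 0.0172 0.0621] [269. 192.]
cast 0.54 [4.798e-01 1.830e-01 3.000e-04] [368. 141.]
dappen_dish 0.74 [ 0.5758 -0.0701  0.0609] [224. 252.]
dappen_dish 0.36 [0.6002 0.1933 0.0017] [385. 210.]
```

View pics/w1.png

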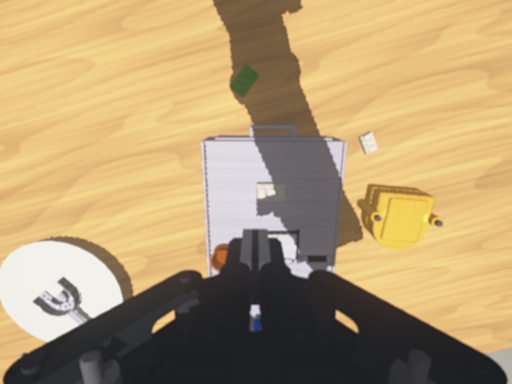

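Run:
```python
from h import *
a=cv2.imread('pics/w1.png')[122:267,196:356];cv2.imwrite('pics/v2.png',cv2.resize(a,None,fx=4,fy=4,interpolation=2))
```

```text
(no output)
```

View pics/v2.png

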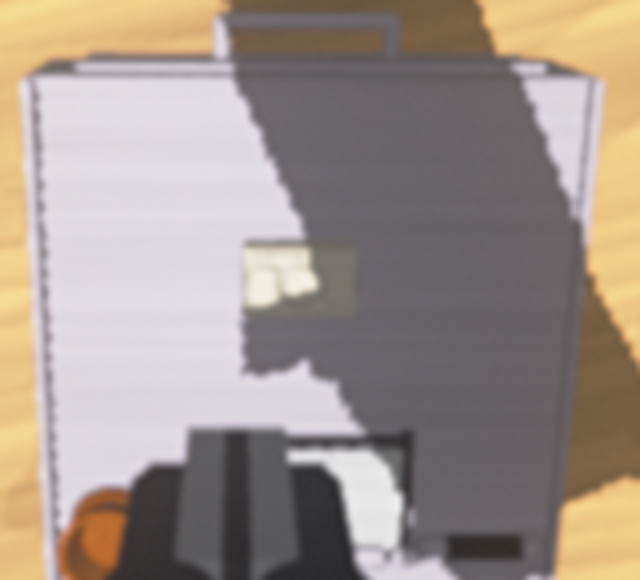

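```bash
cat >> h.py <<'E'
Y=-.2534;C=np.array([.5518,.0054])
def tobox(w,C=C,Y=Y):
    d=np.asarray(w)[:2]-C;return np.array([d[0]*np.cos(Y)+d[1]*np.sin(Y),-d[0]*np.sin(Y)+d[1]*np.cos(Y)])*1000
def frombox(x,y,C=C,Y=Y):
    return C+np.array([x*np.cos(Y)-y*np.sin(Y),x*np.sin(Y)+y*np.cos(Y)])/1000
E
python3 - <<'E'
from h import *
s=readout.state();T=wfc('wrist',s)
for n,u,z in[('nearR',(24,77),.068),('nearL',(603,80),.068),('rightfar',(55,540),.068),('leftfar',(568,480),.068),('rearbotR',(244,241),.062),('rearbotL',(356,241),.062),('frtopR',(245,308),.076),('frtopL',(356,316),.076),('flapedge',(300,442),.066),('flapL',(412,436),.066),('bar',(485,546),.103)]:
    w=ray('wrist',T,(196+u[0]/4,122+u[1]/4),z);print(n,w.round(4),tobox(w).round(1))
E
```

```text
nearR [ 0.411  -0.0498  0.068 ] [-122.4  -88.8]
nearL [0.4588 0.1317 0.068 ] [-121.7   98.9]
rightfar [ 0.5752 -0.0899  0.068 ] [ 46.5 -86.4]
leftfar [0.5982 0.0969 0.068 ] [ 22.  100.3]
rearbotR [0.4837 0.0052 0.062 ] [-65.8 -17.2]
rearbotL [0.4934 0.0425 0.062 ] [-65.9  21.3]
frtopR [0.5028 0.0006 0.076 ] [-46.3 -17. ]
frtopL [0.5149 0.0362 0.076 ] [-43.4  20.5]
flapedge [0.5603 0.0064 0.066 ] [7.9 3.1]
flapL [0.5681 0.0459 0.066 ] [ 5.6 43.3]
bar [0.595  0.0594 0.103 ] [28.3 63.1]
```

Call:
{"op": "servo_tool", "data": {"targets": [[3,25,-60,0],[3,25,-120,0],[3,25,-170,0],[3,25,-200,0],[3,25,-223,0],[3,25,-223,0],[3,25,-223,0]]}}

```text
clock: 4.35
ee_pos: [0.4591, 0.0322, 0.069]
tool_rot: [0.395, 3.116, 0.002]
ft_force: [0.2, 0.7, 0.2]
opening: -0.0
```

Run:
```python
from h import *
s,im=snap('wrist','w2.png')
print(np.round(s['ee_pos'],4),np.round(s['ft_force'],2))
```

```text
[0.4591 0.0322 0.069 ] [0.23 0.66 0.24]
```

View pics/w2.png

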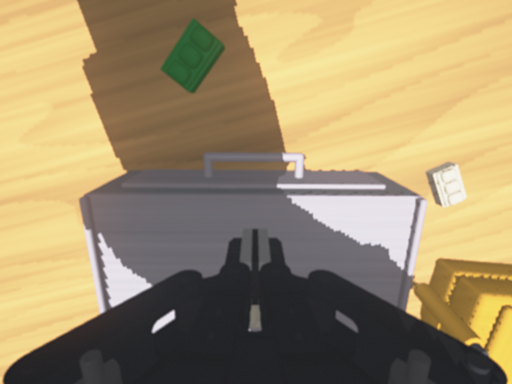

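Call:
{"op": "servo_tool", "data": {"targets": [[6,-2,0,0],[12,-3,0,0],[17,-4,0,0],[22,-6,0,0],[27,-7,0,0],[32,-8,0,0],[37,-10,0,0],[42,-11,0,0],[46,-12,0,0],[46,-12,0,0]]}}

```text
clock: 5.65
ee_pos: [0.5058, 0.0202, 0.0693]
tool_rot: [0.395, 3.115, 0.002]
ft_force: [0.1, 0.3, 0.0]
opening: 0.0002
```

Run:
```python
from h import *
s=readout.state();print(s['clock'],np.round(s['ee_pos'],4),np.round(s['ft_force'],2),tobox(s['ee_pos']))
out=[]
for n,(r,c) in {'scene':((165,215),(235,305)),'top':((170,240),(185,265))}.items():
    s,im=snap(n,n+'3.png');T=wfc(n)
    for d in spot_point(n,'cast')[:3]:
        w=W(T,d['point']);print(n,round(d['confidence'],2),w.round(4),tobox(w).round(1))
    out.append(cv2.resize(im[r[0]:r[1],c[0]:c[1],::-1],(640,int(640*(r[1]-r[0])/(c[1]-c[0]))),interpolation=2))
v=np.vstack(out);print(v.shape);cv2.imwrite('pics/v3.png',cv2.resize(v,None,fx=.63,fy=.63,interpolation=3))
```

```text
5.65 [0.5058 0.0202 0.0693] [0.1  0.31 0.05] [-48.27113617   2.74753474]
scene 0.7 [0.5247 0.01   0.0682] [-27.4  -2.3]
scene 0.64 [ 0.479   0.177  -0.0025] [-113.5  147.9]
top 0.46 [0.4775 0.1785 0.0019] [-115.3  149. ]
(1017, 640, 3)
```

View pics/v3.png

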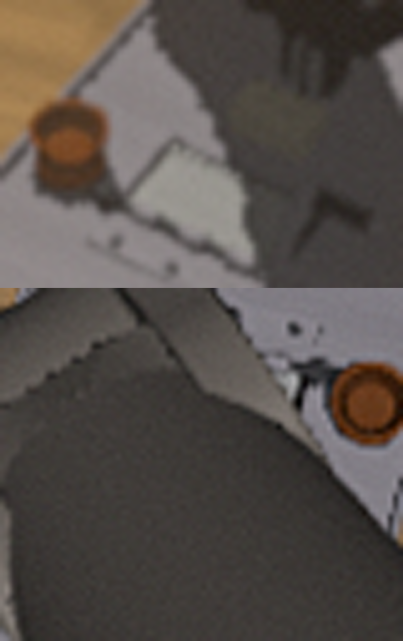

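Call:
{"op": "servo_tool", "data": {"targets": [[5,-1,0,0],[9,-2,0,0],[13,-3.5,0,0],[13,-3.5,0,0],[0,0,0,0],[-10,3,0,0],[-10,3,0,0]]}}

```text
clock: 6.72
ee_pos: [0.4938, 0.0236, 0.0693]
tool_rot: [0.393, 3.116, 0.001]
ft_force: [0.6, -1.0, -0.4]
opening: -0.0001
```

Call:
{"op": "servo_tool", "data": {"targets": [[0,0,40,0],[0,0,90,-10],[0,0,120,-20],[0,0,120,-30],[0,0,120,-40],[0,0,120,-45],[0,0,120,-45],[0,0,120,-45]], "fingers": 0}}

```text
clock: 7.72
ee_pos: [0.4938, 0.0236, 0.1893]
tool_rot: [1.553, 2.73, 0.0]
ft_force: [-0.3, -0.2, -0.0]
opening: 0.0854
```

Run:
```python
from h import *
s,im=snap('wrist','w4.png');Tw=wfc('wrist',s);print(s['clock'],np.round(s['ee_pos'],4),np.round(s['tool_rot'],3),s['opening'])
for t in('cast','lever_bar','drop_hole'):
  for d in spot_point('wrist',t)[:2]:
    w=W(Tw,d['point']);print('wrist',t,round(d['confidence'],2),w.round(4),tobox(w).round(1))
s,im2=snap('scene','scene4.png');T=wfc('scene')
for t in('cast','lever_bar','drop_hole'):
  for d in spot_point('scene',t)[:2]:
    w=W(T,d['point']);print('scene',t,round(d['confidence'],2),w.round(4),tobox(w).round(1))
a=cv2.resize(im2[160:220,230:310,::-1],(400,300),interpolation=2)
b=cv2.resize(im[:,:,::-1],(400,300));v=np.vstack([a,b]);cv2.imwrite('pics/v4.png',v)
```

```text
7.725 [0.4938 0.0236 0.1893] [1.553 2.73  0.   ] 0.08540500666331444
wrist cast 0.98 [0.3474 0.02   0.0026] [-201.6  -37.1]
wrist cast 0.64 [ 0.4797  0.179  -0.0023] [-113.3  149.9]
wrist lever_bar 0.78 [0.5993 0.0526 0.0946] [34.1 57.6]
wrist drop_hole 0.95 [ 0.585  -0.0016  0.0651] [33.9  1.5]
scene cast 0.51 [0.5382 0.0064 0.0664] [-13.4  -2.4]
scene cast 0.48 [3.516e-01 1.650e-02 1.000e-04] [-196.6  -39.4]
scene lever_bar 0.59 [0.5943 0.0561 0.0985] [28.5 59.8]
scene drop_hole 0.75 [0.5826 0.0017 0.0646] [30.8  4.1]
```

View pics/v4.png

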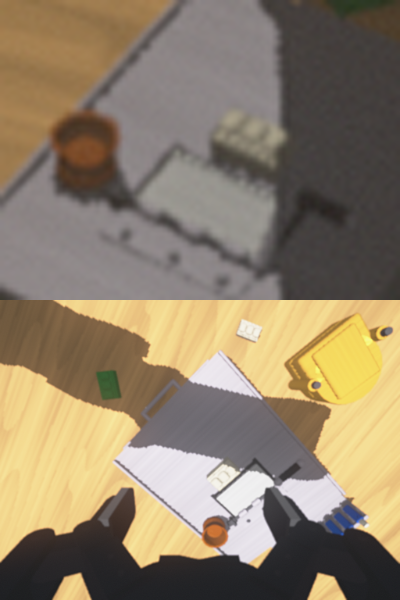

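```bash
sed -i 's/^Y=.*/Y=-.2534;C=np.array([.5546,.0062])/' h.py
python3 - <<'E'
from h import *
s=readout.state();T=wfc('wrist',s);p=np.array(s['ee_pos'])
w=frombox(-36,34);print(w,((w-p[:2])*1000).round(1))
Rm=R.from_rotvec(s['tool_rot']).as_matrix()
for y in(-.057,-.0425,.0425,.057):
  for x in(-.011,.011): print(x,y,px('wrist',T,p+Rm@[x,y,-.013]).round(),tobox(p+Rm@[x,y,-.013]).round(1))
im=cv2.imread('pics/w4.png');cv2.imwrite('pics/v5.png',cv2.resize(im[170:300,110:400],None,fx=2.7,fy=2.7,interpolation=2))
E
```

```text
[0.52827333 0.04813932] [34.5 24.6]
-0.011 -0.057 [145. 274.] [-95.6 -46.7]
0.011 -0.057 [140. 237.] [-111.2  -31.1]
-0.011 -0.0425 [172. 274.] [-85.4 -36.4]
0.011 -0.0425 [168. 237.] [-101.   -20.9]
-0.011 0.0425 [331. 274.] [-25.4  23.9]
0.011 0.0425 [335. 236.] [-41.   39.4]
-0.011 0.057 [358. 274.] [-15.2  34.2]
0.011 0.057 [363. 236.] [-30.8  49.7]
```

View pics/v5.png

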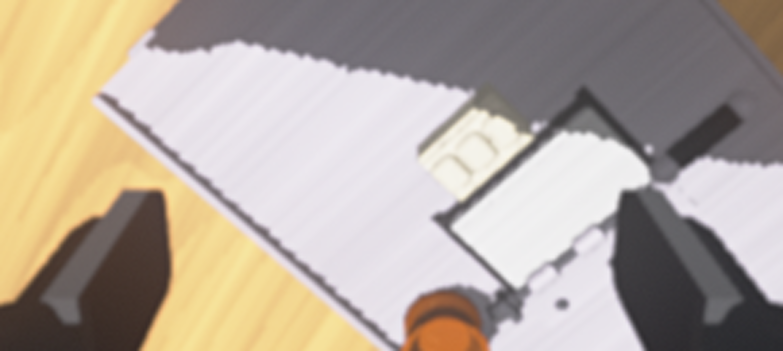

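Run:
```python
from h import *
s=readout.state();T=wfc('wrist',s)
for n,u,z in[('castrearR',(418,152),.064),('castrearL',(488,87),.064),('castfrontR',(460,203),.076),('castfrontL',(535,135),.076),('flapR',(440,216),.065),('flapL',(585,92),.065),('bararm',(670,165),.102),('barend',(738,110),.102)]:
    w=ray('wrist',T,(110+u[0]/2.7,170+u[1]/2.7),z);print(n,w.round(4),tobox(w).round(1))
```

```text
castrearR [ 0.5277 -0.0092  0.064 ] [-22.2 -21.7]
castrearL [0.5366 0.0268 0.064 ] [-22.6  15.4]
castfrontR [ 0.549  -0.0146  0.076 ] [ -0.2 -21.6]
castfrontL [0.5578 0.0227 0.076 ] [-1.  16.8]
flapR [ 0.5492 -0.0279  0.065 ] [  3.3 -34.4]
flapL [0.5686 0.0439 0.065 ] [ 4.1 40. ]
bararm [0.5923 0.0433 0.102 ] [27.2 45.4]
barend [0.5996 0.0704 0.102 ] [27.5 73.4]
```

Call:
{"op": "servo_tool", "data": {"targets": [[34.5,24.5,0,0],[34.5,24.5,-40,0],[34.5,24.5,-80,0],[34.5,24.5,-110,0],[34.5,24.5,-125,0],[34.5,24.5,-128,0],[34.5,24.5,-130,0],[34.5,24.5,-130,0]]}}

```text
clock: 9.12
ee_pos: [0.529, 0.0481, 0.0602]
tool_rot: [1.555, 2.727, 0.002]
ft_force: [-0.2, -0.9, 0.3]
opening: 0.0854
```

Run:
```python
from h import *
s,im=snap('wrist','w6.png');print(s['clock'],np.round(s['ee_pos'],4),np.round(s['ft_force'],2),tobox(s['ee_pos']))
s,im2=snap('scene','scene6.png')
v=np.vstack([cv2.resize(im2[150:225,225:325,::-1],(400,300),interpolation=2),cv2.resize(im[100:340,96:416,::-1],(400,300))]);cv2.imwrite('pics/v6.png',v)
```

```text
9.125 [0.529  0.0481 0.0602] [-0.18 -0.89  0.28] [-35.24156127  34.12708052]
```

View pics/v6.png

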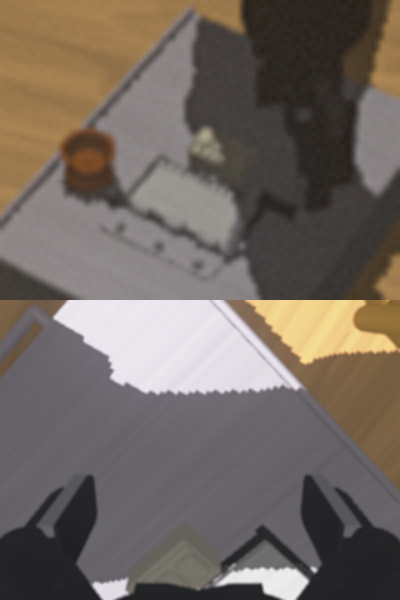

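Call:
{"op": "servo_tool", "data": {"targets": [[6,-1.5,-3,0],[12,-3,-3,0],[16,-4,-3,0],[20,-5,-3,0],[24,-6,-3,0],[28,-7,-3,0],[31,-8,-3,0],[33,-8.5,-3,0],[33,-8.5,-3,0]]}}

```text
clock: 10.35
ee_pos: [0.5626, 0.0396, 0.0576]
tool_rot: [1.554, 2.727, 0.002]
ft_force: [-3.5, -0.1, 6.5]
opening: 0.0851
```

Run:
```python
from h import *
s,im=snap('wrist','w7.png');T=wfc('wrist',s);print(s['clock'],np.round(s['ee_pos'],4),np.round(s['ft_force'],2),np.round(s['wrist_torque'],2),tobox(s['ee_pos']))
s,im2=snap('scene','scene7.png');Ts=wfc('scene')
for n,TT in(('scene',Ts),('wrist',T)):
  for t in('cast','lever_bar'):
    for d in spot_point(n,t)[:2]: w=W(TT,d['point']);print(n,t,round(d['confidence'],2),w.round(4),tobox(w).round(1))
v=np.vstack([cv2.resize(im2[150:225,225:325,::-1],(400,300),interpolation=2),cv2.resize(im[100:340,96:416,::-1],(400,300))]);cv2.imwrite('pics/v7.png',v)
```

```text
10.35 [0.5626 0.0396 0.0576] [-3.45 -0.13  6.52] [0.13 0.38 0.03] [-0.6302495  34.30629217]
scene cast 0.65 [0.4776 0.179  0.0012] [-117.9  148. ]
scene cast 0.41 [0.5386 0.0067 0.0669] [-15.6  -3.5]
scene lever_bar 0.62 [0.6115 0.0509 0.1074] [43.9 57.6]
wrist cast 0.76 [0.5448 0.0035 0.0624] [-8.8 -5.1]
```

View pics/v7.png

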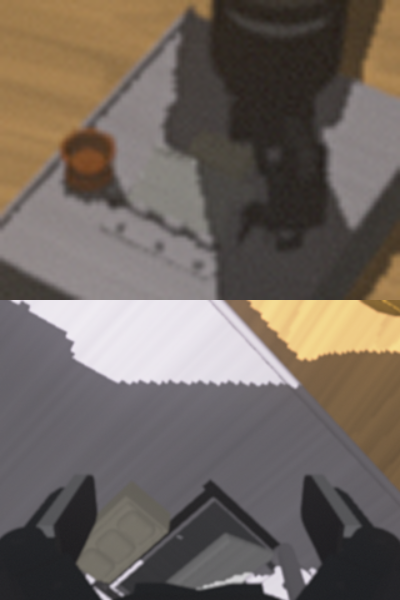

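Call:
{"op": "servo_tool", "data": {"targets": [[0,0,3,0],[3,-0.7,3,0],[6,-1.5,3,0],[9,-2.2,3,0],[12,-3,3,0],[14,-3.5,3,0],[16,-4,3,0],[16,-4,3,0]]}}

```text
clock: 11.65
ee_pos: [0.5779, 0.0353, 0.0602]
tool_rot: [1.555, 2.727, 0.001]
ft_force: [-5.0, -1.7, -1.2]
opening: 0.0855
```

Run:
```python
from h import *
s,im=snap('wrist','w8.png');T=wfc('wrist',s);print(s['clock'],np.round(s['ee_pos'],4),np.round(s['ft_force'],2),np.round(s['wrist_torque'],2),tobox(s['ee_pos']))
s,im2=snap('scene','scene8.png');Ts=wfc('scene')
for n,TT in(('scene',Ts),('wrist',T)):
  for t in('cast','lever_bar'):
    for d in spot_point(n,t)[:2]: w=W(TT,d['point']);print(n,t,round(d['confidence'],2),w.round(4),tobox(w).round(1))
v=np.vstack([cv2.resize(im2[150:225,225:325,::-1],(400,300),interpolation=2),cv2.resize(im[100:340,96:416,::-1],(400,300))]);cv2.imwrite('pics/v8.png',v)
```

```text
11.65 [0.5779 0.0353 0.0602] [-5.04 -1.72 -1.22] [-0.2   0.92  0.07] [15.27835402 34.05758723]
scene cast 0.63 [0.4757 0.1779 0.0007] [-119.4  146.4]
scene cast 0.41 [0.5549 0.0027 0.0654] [ 1.1 -3.4]
scene lever_bar 0.72 [0.6269 0.0482 0.1043] [59.4 58.8]
wrist cast 0.62 [0.559  0.0009 0.0596] [ 5.6 -4. ]
```

View pics/v8.png

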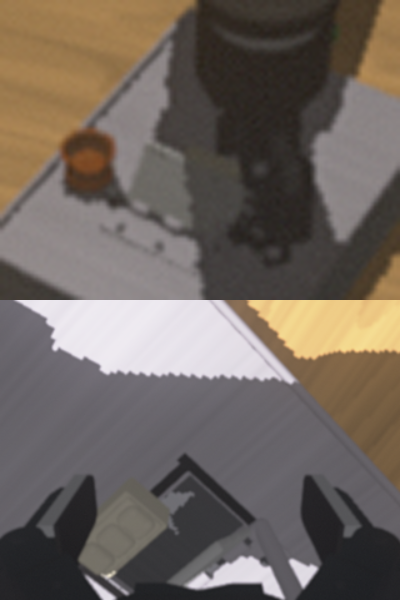

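Call:
{"op": "servo_tool", "data": {"targets": [[2,-0.5,0,0],[4,-1,0,0],[6,-1.5,0,0],[8,-2,0,0],[8,-2,0,0]]}}

```text
clock: 12.58
ee_pos: [0.5847, 0.0335, 0.0598]
tool_rot: [1.555, 2.729, -0.001]
ft_force: [-7.6, -1.2, -2.0]
opening: 0.0856
```

Call:
{"op": "servo_tool", "data": {"targets": [[1.5,0,2,1],[2.5,0,4,2.5],[3.5,0,4,4],[4.5,0,4,5],[4.5,0,4,5],[4.5,0,4,5]], "fingers": 20}}

```text
clock: 13.32
ee_pos: [0.5885, 0.0316, 0.0635]
tool_rot: [-1.436, -2.794, 0.006]
ft_force: [-5.6, -3.8, -2.1]
opening: 0.0783
```

Run:
```python
from h import *
s,im=snap('wrist','w9.png');T=wfc('wrist',s);print(s['clock'],np.round(s['ee_pos'],4),np.round(s['ft_force'],2),np.round(s['wrist_torque'],2),tobox(s['ee_pos']),s['opening'])
Rm=R.from_rotvec(s['tool_rot']).as_matrix();o=s['opening']/2
for q in([-.011,-o,-.01],[-.011,o+.010,-.01],[-.011,-o-.01,-.01],[-.011,o,-.01]): print('tip',tobox(np.array(s['ee_pos'])+Rm@q).round(1))
s,im2=snap('scene','scene9.png');Ts=wfc('scene')
for n,TT in(('scene',Ts),('wrist',T)):
  for t in('cast','lever_bar'):
    for d in spot_point(n,t)[:2]: w=W(TT,d['point']);print(n,t,round(d['confidence'],2),w.round(4),tobox(w).round(1))
v=np.vstack([cv2.resize(im2[150:225,225:325,::-1],(400,300),interpolation=2),cv2.resize(im[100:340,96:416,::-1],(400,300))]);cv2.imwrite('pics/v9.png',v)
```

```text
13.325 [0.5885 0.0316 0.0635] [-5.58 -3.79 -2.06] [-0.7   1.19 -0.05] [26.42419837 33.10024812] 0.07831821671391723
tip [ 9.8 -4. ]
tip [66.4 63.8]
tip [  3.4 -11.6]
tip [60.  56.1]
scene cast 0.37 [ 0.3441  0.0146 -0.0033] [-205.9  -44.7]
scene lever_bar 0.8 [0.6311 0.0431 0.1017] [64.9 54.9]
wrist cast 0.58 [ 0.5899 -0.0044  0.0227] [36.8 -1.4]
wrist lever_bar 0.5 [ 0.6055 -0.0072  0.066 ] [52.6 -0.2]
```

Run:
```python
import cv2,numpy as np
a=cv2.imread('pics/scene9.png')[165:215,235:305];b=cv2.imread('pics/w9.png')[190:340,110:390]
f=lambda i:np.clip(255*(i/255.)**.55,0,255).astype(np.uint8)
c=np.zeros((572,700,3),np.uint8);c[:200,:280]=f(cv2.resize(a,(280,200),interpolation=2));c[200:572,:694]=f(cv2.resize(b,(694,372),interpolation=2));cv2.imwrite('pics/v9.png',c)
```

```text
(no output)
```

View pics/v9.png

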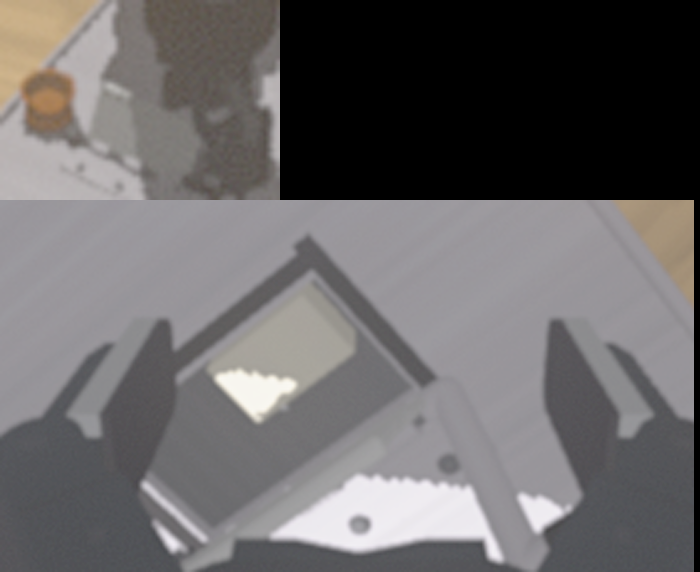

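Run:
```python
from h import *
s=readout.state();T=wfc('wrist',s);k=694/280
for z in(.062,.04,.02,.006):
    P=[tobox(ray('wrist',T,(110+x/k,190+(y-200)/k),z)) for x,y in[(208,367),(308,283),(355,345),(262,422)]]
    print(z,np.round(P,1).tolist(),[round(float(np.linalg.norm(P[i]-P[i-1])),1) for i in(1,2,3)])
for i in range(2):
    s,im=snap('wrist',f'w10{i}.png')
    for d in spot_point('wrist','cast')[:2]+recognise('wrist','cast')[:2]: w=W(T,d['point']);print(round(d['confidence'],2),w.round(4),tobox(w).round(1))
```

```text
0.062 [[12.3, 1.1], [11.2, 33.2], [30.0, 31.3], [31.5, 0.8]] [32.1, 18.8, 30.5]
0.04 [[18.7, -11.3], [17.5, 25.6], [39.1, 23.4], [40.8, -11.7]] [37.0, 21.7, 35.2]
0.02 [[24.5, -22.6], [23.2, 18.7], [47.3, 16.3], [49.3, -23.0]] [41.4, 24.3, 39.4]
0.006 [[28.6, -30.5], [27.1, 13.9], [53.1, 11.3], [55.2, -31.0]] [44.5, 26.1, 42.3]
0.8 [ 0.5886 -0.0056  0.0253] [35.9 -2.9]
0.97 [ 0.5891 -0.0031  0.0268] [35.8 -0.3]
0.77 [ 0.591  -0.0044  0.0258] [37.9 -1.2]
0.71 [ 0.5874 -0.0032  0.0241] [34.1 -0.9]
0.44 [0.5221 0.0449 0.0594] [-41.2  29.3]
```

Call:
{"op": "servo_tool", "data": {"targets": [[-7,2,0,0],[-14,3.5,0,0],[-21,5.5,0,0],[-28,7.5,0,0],[-34,9,0,0],[-40,10.5,0,0],[-46,12,0,0],[-52,13.5,0,0],[-55,14.5,0,0],[-55,14.5,0,0]]}}

```text
clock: 15.18
ee_pos: [0.5335, 0.0462, 0.0636]
tool_rot: [-1.436, -2.794, 0.005]
ft_force: [0.2, 0.4, -1.0]
opening: 0.0789
```

Call:
{"op": "servo_tool", "data": {"targets": [[0,0,20,0],[0,0,60,0],[0,0,110,0],[0,0,160,0],[0,-40,190,0],[0,-90,190,0],[0,-140,190,0],[0,-180,190,0],[0,-200,190,0],[0,-200,190,0]]}}

```text
clock: 16.42
ee_pos: [0.5336, -0.1544, 0.2542]
tool_rot: [1.438, 2.793, -0.005]
ft_force: [-0.9, 1.4, 0.9]
opening: 0.0784
```

Run:
```python
from h import *
s=readout.state();print(s['clock'],np.round(s['ee_pos'],4),np.round(s['ft_force'],2))
for n in('scene','top','wrist'):
    s,im=snap(n,n+'11.png');T=wfc(n,s)
    for t in['cast','lever_bar','dappen_dish','denture_flask','shade_guide','impression_tray']:
        for d in spot_point(n,t)[:3]: w=W(T,d['point']);print(n,t,round(d['confidence'],2),w.round(3),px(n,T,w).round())
# shelf region mean brightness/flap compare with start
a=cv2.imread('pics/top.png').astype(int);b=cv2.imread('pics/top11.png').astype(int)
d=np.abs(a-b).max(2)
print('bar/flap diff',d[178:205,195:250].mean(),'old cast spot',a[226:234,212:224].mean(axis=(0,1)),b[226:234,212:224].mean(axis=(0,1)),'flap',a[185:200,215:240].mean(),b[185:200,215:240].mean())
```

```text
16.425 [ 0.5336 -0.1544  0.2542] [-0.85  1.44  0.9 ]
scene cast 0.7 [ 0.742 -0.021 -0.001] [244. 266.]
scene cast 0.56 [ 0.477  0.18  -0.002] [348. 205.]
scene cast 0.4 [ 0.348  0.016 -0.002] [300. 160.]
scene lever_bar 0.9 [0.596 0.056 0.1  ] [294. 201.]
scene dappen_dish 0.54 [ 0.578 -0.071  0.06 ] [246. 195.]
scene denture_flask 0.58 [ 0.597  0.196 -0.001] [346. 241.]
scene shade_guide 0.78 [ 0.739 -0.019 -0.003] [246. 266.]
scene impression_tray 0.87 [ 0.598 -0.371  0.035] [139. 181.]
top cast 0.67 [ 0.581 -0.001  0.06 ] [227. 191.]
top cast 0.53 [0.477 0.179 0.   ] [150. 240.]
top cast 0.51 [ 0.345  0.02  -0.002] [219. 298.]
top lever_bar 0.84 [0.593 0.054 0.095] [201. 183.]
top lever_bar 0.37 [ 0.742 -0.016  0.002] [234. 131.]
top dappen_dish 0.71 [ 0.57  -0.07   0.062] [258. 196.]
top dappen_dish 0.36 [ 0.737 -0.016  0.003] [234. 133.]
top denture_flask 0.8 [0.595 0.196 0.005] [144. 190.]
top shade_guide 0.63 [ 0.742 -0.02   0.003] [235. 131.]
wrist lever_bar 0.57 [0.6   0.054 0.096] [434.  45.]
wrist lever_bar 0.45 [ 0.603 -0.367  0.033] [210. 301.]
wrist dappen_dish 0.74 [ 0.576 -0.069  0.061] [325. 132.]
wrist shade_guide 0.88 [ 0.74  -0.017  0.001] [426. 167.]
wrist impression_tray 0.9 [ 0.6   -0.367  0.034] [208. 300.]
bar/flap diff 33.85387205387205 old cast spot [109.89583333 120.47916667 125.1875    ] [156.05208333 147.54166667 152.03125   ] flap 126.73155555555556 153.09333333333333
```

Run:
```python
from h import *
for n,(r0,r1,c0,c1) in {'top':(182,206,205,250),'scene':(187,212,252,302)}.items():
    a=cv2.imread(f'pics/{n}.png',0)[r0:r1,c0:c1];b=cv2.imread(f'pics/{n}11.png',0)[r0-2:r1+2,c0-2:c1+2]
    print(n,cv2.matchTemplate(b,a,cv2.TM_CCOEFF_NORMED).round(2).max())
    if n=='top':
        print(a[::2,::2]);print(b[2:-2:2,2:-2:2])
```

```text
top 0.76
[[ 43  68  66  27 126 130 130 133 130 123  98 106 121 109  22  94 100 104
  103 114 111 120 116]
 [108 105  99   2 132 126 129 129 128 129 130 132 110  97  99  76 117 122
  119  92  94  31  66]
 [102  95 103  47 132 127 129 128 125 127 129 127 130 131 131 131 110 109
   99  81  48  51  40]
 [115 117  57 140 134 131 129 131 130 127 125 127 128 126 128 133 130 132
  134 150  10  34  51]
 [113 122  23 124 127 129 130 131 133 130 130 131 130 128 128 127 130 129
  135 103  56 109  66]
 [115 112   1 139 128 128 127 127 130 130 132 130 133 130 133 132 129 128
  126  70 101 123  68]
 [112  86  98 117 132 131 129 132 130 129 129 129 131 134 133 130 132 133
  140  26 115 114  94]
 [114  57  89 132 114 128 124 116 131 132 131 131 132 131 129 131 132 136
  156  10 118 112 126]
 [121  28  57  24   3   0  79 133 106 132 124 114 131 131 132 135 130 135
   97  55 118 116 115]
 [106 113 117 120 114  87  70  21   0  14  74 133 110 131 120 119 134 135
   66 100 115 114 118]
 [114 113 112 109 111 113 117 125 115  87  70  18   1  19  82 134 124 137
   20 111 116 116 112]
 [111 113 113 112 115 11
[... 549 characters left out ...]
  53  58]
 [145 144   1 174 166 161 160 161 163 164 163 166 166 164 165 164 179  55
   64  31  47  59  60]
 [145 114 119 148 163 164 165 166 162 163 163 162 167 168 166 166 179  59
   68  16  57  57  59]
 [149  68 112 165 143 162 155 146 165 167 166 166 166 164 162 168 181  57
   72   0  61  57  59]
 [147  39  72  32   0   5 103 164 133 164 157 147 164 168 168 167 177  55
   48  19  58  54  55]
 [136 145 149 152 143 111  84  22   1  23 100 170 138 165 157 147 178  59
   32  45  56  57  62]
 [143 141 141 141 141 141 147 154 143 108  85  18   0  26 102 169 172  61
    4  52  58  57  57]
 [142 141 145 142 144 144 141 142 142 146 150 156 148 114  87  21   0  19
    1  58  59  60  57]]
scene 0.68
```

```bash
python3 -c "
from rig import order,readout
print(order.close_job(),readout.state()['clock'])"
```

```text
the job is handed in; nothing more can be done
the job is handed in; nothing more can be done
```

The spoiled cast is in the scrap box, the flap is shut again, and the hand is clear of everything. I handed the job in at about 17 s of the 51 s allowed.

**What I did**
- With the fingers shut and the flap still closed, I first slid the cast about 40 mm towards the flap. Otherwise the two fingertips could not have reached the lever and the cast at once.
- I then opened the hand and turned it about 45° to the box. One fingertip pushed the lever bar and opened the flap, and the other slid the cast under it.
- After the cast dropped, I eased the lever back until the flap shut, then lifted the hand away.

**Last checks**
- **Cast:** before I let the flap close, the wrist picture showed it inside the hole. Its apparent size and the network's depth fit it lying in the box. I did not look inside again afterwards.
- **Flap:** the lever bar is back at its starting position. The top picture of the flap matches the first one apart from the arm's shadow.
- **Other things:** the dish, flask, shade guide and tray are all within about 4 mm of where they were first measured, which is the networks' own error.

**What disagreed**
- The top-camera network reported a "cast" on the shut flap (0.67), and the scene network reported one at the shade guide (0.70). I judged both false: the flap shows plain and flat, and neither camera agrees with the other.
- One fingertip briefly touched the shelf, with about 6.5 N upward on the tool, while opening the flap. I raised the hand 3 mm and it stopped.

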